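Lift a spotting mask off its dowels into the wash basket

ROBOT

A 6-joint arm with a two-finger parallel gripper is mounted at the origin on a cart in front of the work surface, level with it; the furniture and walls round the work are solid. World frame = base frame: x ahead of the robot, y to its left, z up, the work surface at z = 0. Lengths are in m, angles in rad, forces in N, time in s.
With the tool pointing down it reaches from about 0.3 to 0.775 m from the base axis. Payload 14.6 kg.
Tool frame: the origin (TCP) lies at the very end of the fingers, on their centre line; the grasp point (between the pads) lies 19 mm behind it; z points along the fingers, y is the line along which they close (so a half turn about z gives the same grasp; the last joint's range is limited). The gripper opens to 94 mm and grips with 3 to 60 N. Pads are 16 mm wide; open, the fingers measure 119 mm over their backs; the gripper's body (75 mm by 177 mm) begins 78 mm behind the grasp point.
Start: joints at [1.162, 0.3, 1.521, -0, 1.321, -0.067], TCP at [0.184, 0.518, 0.205] pointing down, gripper open.
Joint ranges: [-3.03, 3.03], [-0.79, 2.21], [0.23, 2.52], [-1.04, 4.18], [0, 3.07], [-2.55, 2.55]. Speed limits (rad/s): [2.22, 2.22, 2.57, 3.14, 3.14, 3.14].

INTERFACE

Orientations are given as [roll, pitch, yaw] about the fixed x, y, z axes, in that order (R = Rz(yaw) Ry(pitch) Rx(roll)).
In Python, from station import ctrl gives the robot as it stands.
- The arm moves only by the tool move_arm, never from a script. Its argument "targets" is a list of rows, each a list of 6 numbers: the shift along the tool's x, y, z in units of 1000 mm (1.0 is 1000 mm), then the turn, a rotation vector about the tool's x, y, z in units of 30 degrees (1.0 is 30 degrees). In form: [[tx, ty, tz, ax, ay, az], ...]. A call has exactly 5 rows; each row is the pose to reach, as a shift and turn from the pose commanded when the call began, along the tool's axes at that moment; what a row does not reach only later rows make up. A row lasts 1/12 s, in which the tool goes at most 41.7 mm and 7.16 degrees, less where a joint would pass 70% of its speed; a pose out of reach is approached as far as the arm can. A call with a number of a shift or a turn outside -1 to 1 is refused whole. A call with a gripper value outside its range is refused whole. "fingers" is the opening, from -1 (shut) to 1 (fully open), set as the call begins (left out, the last holds). The fingers move at their own pace and stop on an object; "grip_force" is the grip in N (left out, the last holds). Time passes only in rows, so rows that repeat a pose let the fingers close, or fill a call up. It gives the time, the measured TCP pose, the force and the opening at its end, in the units of the state.
- ctrl.get_obs(): the state, without advancing time (a new reading comes with each control period).
- ctrl.camera(name): name is "scene" or "top" or "wrist"; returns the picture (384x512x3 uint8, red, green, blue); there is no depth.
- ctrl.camera_info(name): a dict with "fx", "fy", "cx", "cy" (pixels), "k1" (the pictures are not rectified: a ray, as slopes to the right and down, at radius r is drawn at 1 + k1 r^2 times it, then the intrinsics apply), "rvec" (rotation vector, rad) and "tvec" (3), from world to camera coordinates, as OpenCV has them. Camera axes: x right, y down, z forward; pixel columns grow to the right and rows downward; lengths in m; the calibration is good to about 2 mm. A picture is of the moment at which its call begins: read the wrist's pose just before it. camera_info takes no time and is no camera call; for the wrist camera it gives the pose at the moment of the call.
- ctrl.hand_in(): hands the job in, once; it reports no verdict.
The state is a dict: "time_s": time; "qpos": joint angles; "joint_vel": joint speeds; "tau": joint torques, N m; "ee_pos": TCP position; "eef_rot": TCP orientation; "force": force on the tool from outside, world axes, zero at the start; "moment": the same for the moment, N m; "grip_width": finger opening in m.
Only numpy, scipy, OpenCV 4.12 (cv2) and the standard library are available. Lean on these libraries where they do the work, as an engineer would, in place of code of your own. Each camera call takes 0.05 s, during which the arm holds its last target. There are 200 camera calls.

TASK

Two slide fixtures stand on the bench, each with an aluminium mask plate on two locating dowels. Take the mask with the round holes by its handle, lift it level and straight up off its dowels, and lay it flat on the floor of the teal wash basket without dropping it. Leave the mask with the two long slots on its own fixture.

Things in the scene. Friction and masses are not known exactly. Their poses are not given: they have to be found in the camera images.
- hole_plate_grip (a point): Handle of the mask to move: aluminium plate 84x124x6 mm (x, y, z), 0.2 kg, six round 19 mm holes in two rows beside a black handle bar on two posts. Bar 64 mm long in x, 12 wide in y, 14 tall; this point is its centre, 32 mm above the plate's underside. z up. Starts on hole_base; must rise 16 mm to leave its two dowels (8 mm, 1 mm play).
- hole_base: Dark steel block 100x140x20 mm (x, y, z), fixed to the bench, holding the mask with round holes, axes alike. Origin: centre of its underside, on the bench. Two 8 mm steel dowels at (-32, +52) and (+32, -52) mm stand 16 mm above its top, 10 mm above the mask. Two glass slides are let into its top.
- slot_plate_grip (a point): Handle of the other mask, which stays: same plate and handle, but with two long slots (65x17 mm), one each side of the handle. This point is the centre of its handle bar, 32 mm above the plate's underside. It sits on a second fixture of the same form as hole_base; either fixture may be the left one.
- wash_basket: Teal open plastic basket, 172x252x69 mm over the rim (x, y, z), fixed in place. Origin: centre of its underside, on the bench; z up. Its flat floor lies 3 mm above the origin; clear space inside 144x224 mm (x, y), walls 69 mm high.

How it is judged:
By the outcome, as a careful person would: the job done as asked, in the order asked, and still so for the second after the job is handed in, with the robot touching nothing.
It also fails if it takes over 48 s, if anything falls off the work surface, if the arm or the gripper's body presses on something with over 40 N, if the wrist force passes 120 N, or if a joint passes its speed limit or range.

## Working session

There is one attempt and no reset: what is moved stays moved. The work goes in short steps, Python scripts to look and compute and a tool call to move; the robot and the scene stay as the last step left them, time stands still between calls to the robot, and variables do not carry over. Pictures are saved under pics/ and viewed, on a budget of 10 in all, crops included, one or two more only if the job needs it, and the job is handed in when it is done.

Besides the shell and the picture viewer there is one more tool, called by a JSON object that holds its "api" and its "payload". move_arm: Moves the arm, as the interface text tells. Shifts and turns lie within -1 to 1; 1 stands for 1000 mm of shift or 30 degrees of turn. Its arguments: {"type":"object","properties":{"targets":{"type":"array"},"fingers":{"type":"number"},"grip_force":{"type":"number"}},"required":["targets"]}

```bash
mkdir -p pics; ls; python3 - <<'E'
from station import ctrl
import cv2,numpy as np
o=ctrl.get_obs();print({k:np.round(v,4).tolist() for k,v in o.items()})
for n in("scene","top"):
    i=ctrl.camera_info(n);print(n,i)
    cv2.imwrite(f"pics/{n}0.png",ctrl.camera(n)[:,:,::-1])
a=[cv2.imread(f"pics/{n}0.png") for n in("scene","top")]
cv2.imwrite("pics/both.png",cv2.resize(np.vstack(a),None,fx=.78,fy=.78))
E
```

```text
pics
{'time_s': 0.0, 'qpos': [1.1624, 0.3005, 1.5216, -0.0, 1.3207, -0.0666], 'joint_vel': [0.0011, 0.0015, 0.0003, -0.0008, 0.0, -0.0013], 'tau': [0.0013, -53.1828, -35.2728, 0.0709, 0.0245, -0.0002], 'ee_pos': [0.1842, 0.5179, 0.2049], 'eef_rot': [-3.1404, -0.0001, 2.7998], 'force': [-0.1802, 0.0602, -0.1345], 'moment': [-0.0434, 0.022, -0.0506], 'grip_width': 0.094}
scene {'fx': 448.0127148399226, 'fy': 448.0127148399226, 'cx': 255.9089124722728, 'cy': 193.7009896868105, 'k1': -0.04786214469080009, 'rvec': array([ 1.99857026, -0.97121012,  0.48556214]), 'tvec': array([-0.32190264,  0.28070365,  1.0727513 ])}
top {'fx': 447.5744125639465, 'fy': 447.5744125639465, 'cx': 253.40175010116894, 'cy': 196.5445980737989, 'k1': -0.03378512076860931, 'rvec': array([ 2.16125599, -2.16067494,  0.19669115]), 'tvec': array([-0.03801477,  0.47385484,  1.05890289])}
```

View pics/top0.png

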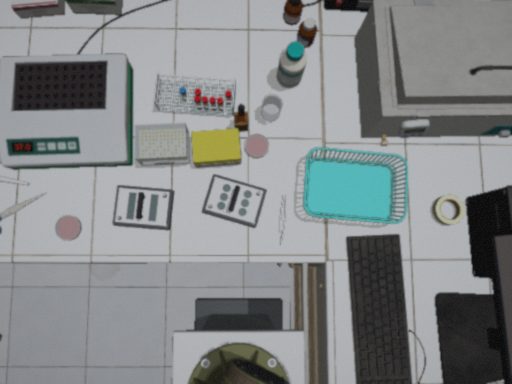

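View pics/scene0.png

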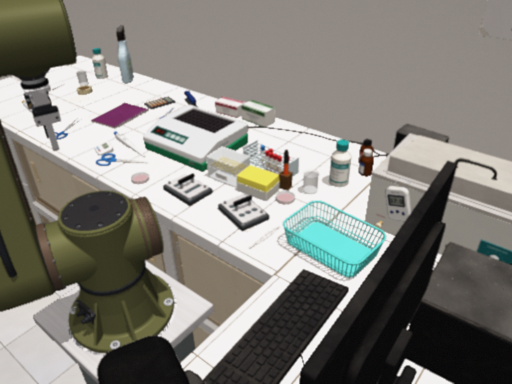

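The top view shows the round-hole mask at about (234,200), the slot mask at (143,207) and the basket at (352,187). The scene view agrees, with the hole mask at (243,210) and the basket at (335,240).

```bash
cat > h.py <<'E'
import numpy as np,cv2
from scipy.spatial.transform import Rotation as R
def cast(i,px,z):
    px=np.atleast_2d(np.asarray(px,float))
    d=np.c_[(px[:,0]-i['cx'])/i['fx'],(px[:,1]-i['cy'])/i['fy']]
    u=d.copy()
    for _ in range(8): u=d/(1+i['k1']*(u**2).sum(1,keepdims=True))
    Rm=cv2.Rodrigues(np.asarray(i['rvec'],float))[0]
    c=-Rm.T@np.asarray(i['tvec']); r=np.c_[u,np.ones(len(u))]@Rm
    return c+r*((z-c[2])/r[:,2])[:,None]
def proj(i,P):
    P=np.atleast_2d(P)@cv2.Rodrigues(np.asarray(i['rvec'],float))[0].T+i['tvec']
    u=P[:,:2]/P[:,2:]; u=u*(1+i['k1']*(u**2).sum(1,keepdims=True))
    return u*[i['fx'],i['fy']]+[i['cx'],i['cy']]
def rect(P):
    (c,s,a)=cv2.minAreaRect((P[:,:2]*1000).astype(np.float32)); return np.round(c,1),np.round(s,1),round(a,2)
E
python3 - <<'E'
from h import *
from station import ctrl
i=ctrl.camera_info("top"); im=cv2.imread("pics/top0.png"); g=cv2.cvtColor(im,6)
for n,(x0,y0,x1,y1) in dict(hole=(195,168,275,232),slot=(105,178,182,236)).items():
    for th in(60,90,110):
        m=np.zeros_like(g); m[y0:y1,x0:x1]=(g[y0:y1,x0:x1]<th)*255
        cs,_=cv2.findContours(m,cv2.RETR_LIST,cv2.CHAIN_APPROX_NONE)
        for c in cs:
            if cv2.contourArea(c)>60:
                p=c[:,0]; print(n,th,cv2.contourArea(c),p.mean(0).round(1),'z20',*rect(cast(i,p,.02)),'z59',*rect(cast(i,p,.059)))
hsv=cv2.cvtColor(im,40); m=cv2.inRange(hsv,(80,120,100),(100,255,255)); m[:130]=0;m[250:]=0
m2=cv2.morphologyEx(m,cv2.MORPH_OPEN,np.ones((7,7)))
for q,z in((m,.069),(m2,.003)):
    p=np.argwhere(q)[:,::-1]; p=p[(p[:,0]>280)&(p[:,0]<420)]; print('basket',z,*rect(cast(i,p,z)))
a=cv2.resize(im[160:240,190:290],None,fx=6,fy=6,interpolation=2);cv2.imwrite("pics/c1.png",a)
E
```

```text
hole 90 91.5 [222.5 212.9] z20 [429.5  30.9] [144.7  52.3] 51.9 z59 [425.4  29.8] [139.5  50.4] 51.9
hole 90 84.5 [233.6 198.2] z20 [472.4  10.6] [10.9 63.9] 73.75 z59 [466.8  10.2] [10.6 61.6] 73.75
hole 110 107.5 [233.6 198.3] z20 [471.6  10.9] [12.8 65.5] 73.66 z59 [466.   10.5] [12.4 63.2] 73.66
hole 110 1887.5 [234.2 199.8] z20 [468.6   9.7] [132.6  92.5] 73.49 z59 [463.1   9.3] [127.9  89.2] 73.49
hole 110 2127.5 [233.8 200.7] z20 [465.9  10.2] [137.6 100.3] 73.26 z59 [460.5   9.8] [132.7  96.7] 73.26
slot 60 67.0 [139.6 205.5] z20 [454.3 240.5] [10.8 59.9] 85.97 z59 [449.3 232. ] [10.4 57.7] 85.97
slot 90 93.5 [139.7 205.3] z20 [453.3 241. ] [12.1 62.3] 85.96 z59 [448.3 232.4] [11.6 60.1] 85.96
slot 90 155.0 [153.4 217.1] z20 [448.7 230.6] [136.9  96.8] 85.32 z59 [443.9 222.4] [132.   93.3] 85.32
slot 110 104.5 [152.9 207.2] z20 [449.5 208.7] [13.5 60.1] 85.38 z59 [444.7 201.3] [13.1 57.9] 85.38
slot 110 107.0 [130.9 205.4] z20 [453.5 262.6] [13.3 62.1] 85.43 z59 [448.6 253.2] [12.9 59.9] 85.43
slot 110 114.5 [139.7 205.2] z20 [454.3 240.3] [15.1 64.8] 85.95 z59 [449.3 231.7] [14.6 62.5] 85.95
slot 110 280.5 [144.3 207.9] z20 [448.8 231.9] [140.5  99.2] 85.32 z59 [444.  223.6] [135.5  95.6] 85.32
basket 0.069 [ 497.4 -283.2] [246.7 167.3] 84.84
basket 0.003 [ 494.5 -278.7] [220.3 142.8] 85.12
```

View pics/c1.png

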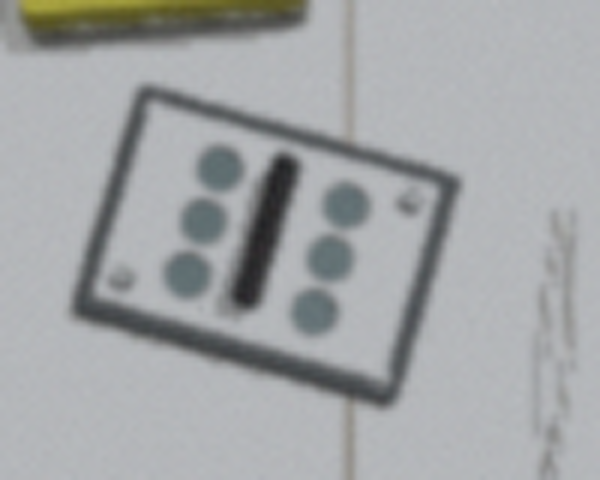

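The crop confirms six round holes beside a black bar, with dowels upper right and lower left, so the mask yaw is about -16.3°. Next I'll hover above it.

```bash
cat >> h.py <<'E'
def go(o,p,yaw_deg,base=None):
    """shift (tool axes, m) and turn (30deg units) from pose o to a tool-down pose"""
    R0=R.from_euler('xyz',o['eef_rot']); R1=R.from_euler('xyz',[np.pi,0,np.radians(yaw_deg)])
    print('now',np.round(o['ee_pos'],4),np.round(np.degrees(o['eef_rot']),2),'t',o['time_s'],'| cmd',
      np.round(R0.inv().apply(np.array(p)-o['ee_pos']),4),np.round(np.degrees((R0.inv()*R1).as_rotvec())/30,4))
E
python3 - <<'E'
from h import *
from station import ctrl
go(ctrl.get_obs(),[.466,.010,.20],163.7)
E
```

```text
now [0.1843 0.518  0.2049] [-179.94   -0.    160.41] t 0.1 | cmd [-0.4357 -0.3841  0.0053] [-0.002  -0.0002 -0.1095]
```

{"api": "move_arm", "payload": {"targets": [[-0.028,-0.025,0,0,0,-0.02],[-0.06,-0.053,0.001,0,0,-0.04],[-0.09,-0.08,0.001,0,0,-0.06],[-0.121,-0.107,0.002,0,0,-0.08],[-0.152,-0.134,0.002,-0.002,0,-0.11]], "fingers": 0.2}}

```text
time_s: 0.52
ee_pos: [0.2829, 0.3391, 0.2031]
eef_rot: [3.141, -0.0, 2.858]
force: [0.7, 1.0, 0.3]
grip_width: 0.0642
```

{"api": "move_arm", "payload": {"targets": [[-0.029,-0.027,0,0,0,0],[-0.058,-0.054,0.001,0,0,0],[-0.087,-0.081,0.001,0,0,0],[-0.116,-0.108,0.002,0,0,0],[-0.145,-0.135,0.002,0,0,0]]}}

```text
time_s: 0.93
ee_pos: [0.3844, 0.1688, 0.2012]
eef_rot: [3.141, 0.0, 2.858]
force: [0.8, -0.6, 0.5]
grip_width: 0.0564
```

```bash
python3 - <<'E'
from h import *
from station import ctrl
go(ctrl.get_obs(),[.466,.010,.20],163.7)
E
```

```text
now [0.3844 0.1688 0.2012] [179.94   0.   163.72] t 0.9333 | cmd [-0.1229 -0.1296  0.0011] [0.002  0.     0.0008]
```

{"api": "move_arm", "payload": {"targets": [[-0.028,-0.03,0,0,0,0],[-0.056,-0.059,0,0,0,0],[-0.084,-0.089,0,0,0,0],[-0.11,-0.116,0.001,0,0,0],[-0.123,-0.13,0.001,0.002,0,0]]}}

```text
time_s: 1.35
ee_pos: [0.4665, 0.0082, 0.1998]
eef_rot: [-3.141, -0.0, 2.855]
force: [-1.0, 1.4, 0.2]
grip_width: 0.0562
```

```bash
python3 - <<'E'
from h import *
from station import ctrl
ctrl.camera("top")
o=ctrl.get_obs(); i=ctrl.camera_info("wrist"); im=ctrl.camera("wrist")[:,:,::-1].copy()
go(o,[.466,.010,.20],163.7); print(i)
cv2.imwrite("pics/w1.png",im); print(proj(i,[[.466,.01,.059],[.466,.01,.026]]))
E
```

```text
now [0.4671 0.0071 0.1997] [-1.7995e+02 -2.0000e-02  1.6353e+02] t 1.4 | cmd [ 0.0019  0.0024 -0.0003] [-0.0018 -0.0005 -0.0055]
{'fx': 273.1958944880995, 'fy': 273.1958944880995, 'cx': 253.8832060727978, 'cy': 189.73820333591578, 'k1': -0.02804039855039781, 'rvec': array([-2.35838193, -1.76282512, -0.20851139]), 'tvec': array([-0.13813797, -0.4557654 ,  0.27966722])}
[[256.71012777 181.207063  ]
 [256.47746349 176.07552254]]
```

View pics/w1.png

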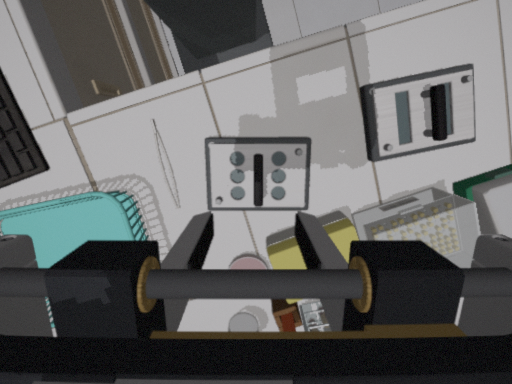

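Wrist view: the hole mask is at (258,175) with its bar at (258,180), as predicted. Now I'll measure it from near.

```bash
python3 - <<'E'
from h import *
from station import ctrl
o=ctrl.get_obs(); i=ctrl.camera_info("wrist"); im=ctrl.camera("wrist")[:,:,::-1].copy()
g=cv2.cvtColor(im,6)
for th in(45,60,75,95):
    m=np.zeros_like(g); m[125:220,195:325]=(g[125:220,195:325]<th)*255
    cs,_=cv2.findContours(m,cv2.RETR_LIST,cv2.CHAIN_APPROX_NONE)
    for c in cs:
        if cv2.contourArea(c)>300:
            p=c[:,0]; print(th,cv2.contourArea(c),p.mean(0).round(1),*[ (z,)+rect(cast(i,p,z)) for z in(.02,.026,.059)])
m=np.zeros_like(g);m[140:206,212:305]=(g[140:206,212:305]<110)*255
cs,_=cv2.findContours(m,cv2.RETR_LIST,cv2.CHAIN_APPROX_NONE)
q=[]
for c in cs:
    if 100<cv2.contourArea(c)<300:
        M=cv2.moments(c); p=[M['m10']/M['m00'],M['m01']/M['m00']]; q.append(p); print('hole?',cv2.contourArea(c),np.round(p,1),cast(i,p,.026).round(4))
go(o,[.466,.010,.20],163.7)
E
```

```text
45 331.0 [256.6 180.5] (0.02, array([473.3,   9.8]), array([ 9.6, 68.4]), 73.54) (0.026, array([472.1,  10.1]), array([ 9.4, 67.3]), 73.54) (0.059, array([465.4,  11.7]), array([ 8.5, 61. ]), 73.54)
60 375.0 [256.5 180.6] (0.02, array([473.3,   9.8]), array([11.9, 68.5]), 73.87) (0.026, array([472.1,  10.1]), array([11.7, 67.3]), 73.87) (0.059, array([465.4,  11.7]), array([10.6, 61. ]), 73.87)
60 322.0 [279.4 144.3] (0.02, array([430.2,  47.3]), array([101.,  33.]), 55.48) (0.026, array([429.7,  46.9]), array([99.3, 32.5]), 55.48) (0.059, array([426.9,  45.1]), array([90. , 29.4]), 55.48)
75 408.0 [256.7 180.5] (0.02, array([472.7,  10. ]), array([12. , 69.8]), 73.88) (0.026, array([471.5,  10.3]), array([11.8, 68.6]), 73.88) (0.059, array([464.8,  11.9]), array([10.7, 62.2]), 73.88)
75 441.5 [266.7 143.9] (0.02, array([423.2,  30.6]), array([137.9,  37.3]), 57.55) (0.026, array([422.9,  30.6]), array([135.6,  36.6]), 57.55) (0.059, array([420.8,  30.3]), array([122.9,  33.2]), 57.55)
95 5889.0 [256.  176.8] (0.02, array([465.9,  11.5]), array([133.7,  92.2]), 73.54) (0.026, array([464.8,  11.8]), array([131.5,  90.7]), 73.54) (0.059, array([458.8,  13.3]), array([119.2,  82.2]), 73.54)
95 7510.0 [258.8 183.3] (0.02, array([471.8,  14.7]), array([179.1, 111.9]), 73.53) (0.026, array([470.6,  14.9]), array([176.1, 110. ]), 73.53) (0.059, array([464. ,  16.1]), array([159.6,  99.7]), 73.53)
hole? 156.5 [277.1 159.4] [[0.4515 0.0438 0.026 ]]
now [0.4662 0.0091 0.1996] [-1.7997e+02 -5.0000e-02  1.6352e+02] t 1.45 | cmd [ 0.0005  0.0008 -0.0004] [-0.0009 -0.0015 -0.0061]
```

{"api": "move_arm", "payload": {"targets": [[0.0,0.001,0.02,0,0,-0.003],[0.001,0.001,0.045,0,0,-0.003],[0.001,0.001,0.07,0,0,-0.003],[0.001,0.001,0.09,0,0,-0.003],[0.001,0.001,0.1,0,0,-0.003]]}}

```text
time_s: 1.92
ee_pos: [0.4635, 0.0138, 0.098]
eef_rot: [-3.141, -0.003, 2.86]
force: [-0.4, 0.6, -0.7]
grip_width: 0.0563
```

```bash
python3 - <<'E'
from h import *
from station import ctrl
ctrl.camera("top");ctrl.camera("top")
o=ctrl.get_obs(); i=ctrl.camera_info("wrist"); im=ctrl.camera("wrist")[:,:,::-1].copy()
cv2.imwrite("pics/w2.png",im)
g=cv2.cvtColor(im,6); c0=proj(i,[[.4655,.011,.059]])[0]; print(c0)
x,y=c0.astype(int)
for th in(45,60,75):
    m=np.zeros_like(g); s=np.s_[max(0,y-45):y+45,x-25:x+25]; m[s]=(g[s]<th)*255
    cs,_=cv2.findContours(m,cv2.RETR_EXTERNAL,cv2.CHAIN_APPROX_NONE)
    for c in cs:
        if cv2.contourArea(c)>300:
            p=c[:,0]; print(th,cv2.contourArea(c),p.mean(0).round(1),cv2.boundingRect(c),*rect(cast(i,p,.059)))
go(o,[.4655,.011,.034],163.6)
E
```

```text
[252.52873407 210.45091717]
45 785.5 [253.2 208.2] (247, 173, 13, 71) [464.5  11.7] [10.4 61.4] 73.89
60 821.5 [253.3 208.6] (247, 172, 14, 72) [464.2  12.1] [10.7 62.3] 73.54
75 873.0 [253.5 208.9] (246, 172, 16, 73) [464.6  12.1] [13.  63.2] 73.89
now [0.464  0.0135 0.0992] [-1.7997e+02 -1.5000e-01  1.6386e+02] t 2.0167 | cmd [-0.0023 -0.0019  0.0651] [-0.0011 -0.005   0.0088]
```

View pics/w2.png

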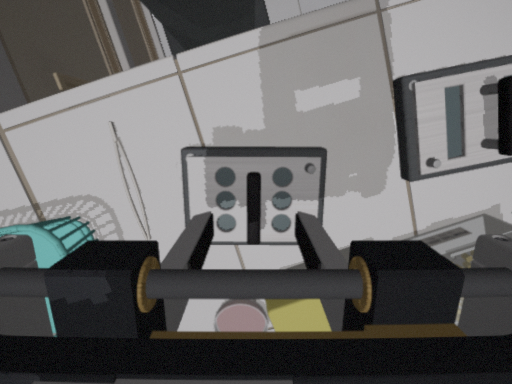

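Wrist view: the bar is centred between the fingers at (253,208), measured at (464.5, 12.0) mm against a commanded (464.6, 12.3). I'll go straight down.

{"api": "move_arm", "payload": {"targets": [[0,0,0.018,0,0,0.002],[0,0,0.036,0,0,0.002],[0,0,0.052,0,0,0.002],[0,0,0.061,0,0,0.002],[0,0,0.066,0,0,0.002]]}}

```text
time_s: 2.48
ee_pos: [0.4652, 0.0129, 0.0343]
eef_rot: [3.141, 0.0, 2.858]
force: [0.1, -0.9, -0.2]
grip_width: 0.0567
```

{"api": "move_arm", "payload": {"targets": [[0,0,0,0,0,0],[0,0,0,0,0,0],[0,0,0,0,0,0],[0,0,0,0,0,0],[0,0,0,0,0,0]]}}

```text
time_s: 2.9
ee_pos: [0.4652, 0.0127, 0.0347]
eef_rot: [3.141, 0.001, 2.858]
force: [-0.1, -0.1, 0.3]
grip_width: 0.0564
```

{"api": "move_arm", "payload": {"targets": [[0,0,0,0,0,0],[0,0,0,0,0,0],[0,0,0,0,0,0],[0,0,0,0,0,0],[0,0,0,0,0,0]], "fingers": -1, "grip_force": 30}}

```text
time_s: 3.32
ee_pos: [0.4649, 0.0127, 0.0342]
eef_rot: [-3.142, -0.0, 2.858]
force: [-0.8, -0.4, 0.5]
grip_width: 0.0261
```

{"api": "move_arm", "payload": {"targets": [[0,0,0,0,0,0],[0,0,0,0,0,0],[0,0,0,0,0,0],[0,0,0,0,0,0],[0,0,0,0,0,0]]}}

```text
time_s: 3.73
ee_pos: [0.4649, 0.0127, 0.0342]
eef_rot: [3.142, 0.0, 2.858]
force: [0.8, -0.1, -0.5]
grip_width: 0.012
```

```bash
python3 - <<'E'
from h import *
from station import ctrl
o=ctrl.get_obs();go(o,[.4648,.0118,.034],163.7);print(o['force'],o['moment'],o['grip_width'])
E
```

```text
now [0.4649 0.0127 0.0342] [180.     0.   163.74] t 3.7333 | cmd [-0.0002 -0.0009  0.0002] [0.0001 0.     0.0014]
[ 0.76902662 -0.08900582 -0.45056125] [ 0.02533189  0.01751887 -0.03939254] 0.011971677114101494
```

Gripped at 12.0 mm with almost no side force. I'll lift slowly and straight up.

{"api": "move_arm", "payload": {"targets": [[0,0,0,0,0,0],[0,0,-0.002,0,0,0],[0,0,-0.005,0,0,0],[0,0,-0.009,0,0,0],[0,0,-0.013,0,0,0]], "grip_force": 40}}

```text
time_s: 4.15
ee_pos: [0.4649, 0.0127, 0.0476]
eef_rot: [-3.142, -0.0, 2.858]
force: [0.4, 0.2, -3.1]
grip_width: 0.0115
```

{"api": "move_arm", "payload": {"targets": [[0,0,-0.004,0,0,0],[0,0,-0.008,0,0,0],[0,0,-0.012,0,0,0],[0,0,-0.017,0,0,0],[0,0,-0.022,0,0,0]]}}

```text
time_s: 4.57
ee_pos: [0.4649, 0.0127, 0.0697]
eef_rot: [3.142, 0.0, 2.858]
force: [-0.3, 0.1, -2.7]
grip_width: 0.0117
```

```bash
python3 - <<'E'
from h import *
from station import ctrl
i=ctrl.camera_info("wrist"); im=ctrl.camera("wrist")[:,:,::-1]; s=ctrl.camera("scene")[:,:,::-1]
cv2.imwrite("pics/w3.png",np.hstack([im[100:300,130:380],cv2.resize(s[130:280,170:320],(200,200))]))
o=ctrl.get_obs();go(o,[.4648,.0118,.15],163.7);print(o['force'],o['moment'],o['grip_width'])
E
```

```text
now [0.4653 0.0127 0.0701] [1.7998e+02 8.0000e-02 1.6375e+02] t 4.6667 | cmd [ 0.0001 -0.001  -0.0799] [0.0006 0.0026 0.0016]
[-0.22393226 -0.4263311  -1.96517606] [ 0.00096098 -0.03679992  0.01994866] 0.01183297364164182
```

View pics/w3.png

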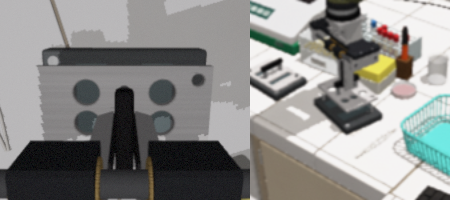

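The mask is clear of the dowels and level (about 2 N on the wrist). I'll raise it and, before the transit, check how near the monitor stands by triangulating its far upper corner: scene (455,167), top (470,193).

{"api": "move_arm", "payload": {"targets": [[0,0,-0.01,0,0,0],[0,0,-0.025,0,0,0],[0,0,-0.045,0,0,0],[0,0,-0.065,0,0,0],[0,0,-0.08,0,0,0]]}}

```text
time_s: 5.08
ee_pos: [0.4651, 0.0127, 0.1512]
eef_rot: [3.141, 0.001, 2.858]
force: [0.7, -0.5, -2.2]
grip_width: 0.0117
```

```bash
python3 - <<'E'
from h import *
from station import ctrl
s=ctrl.camera_info("scene");t=ctrl.camera_info("top")
for z in(0,.1,.2,.3,.4,.5):
    print(z,'scene455,167',cast(s,[455,167],z)[0,:2].round(3),'top470,193',cast(t,[470,193],z)[0,:2].round(3),'top497,270',cast(t,[497,270],z)[0,:2].round(3),'top437,293',cast(t,[437,293],z)[0,:2].round(3),'hood',cast(t,[362,135],z)[0,:2].round(3))
print('basket centre in scene',proj(s,[.496,-.281,.003]))
im=cv2.imread("pics/scene0.png");m=cv2.inRange(cv2.cvtColor(im,40),(80,120,100),(100,255,255));m[:195]=0
m=cv2.morphologyEx(m,cv2.MORPH_OPEN,np.ones((7,7)));p=np.argwhere(m)[:,::-1];print(rect(cast(s,p,.003)))
go(ctrl.get_obs(),[.496,-.281,.15],174.9)
E
```

```text
0 scene455,167 [ 1.139 -0.411] top470,193 [ 0.49  -0.601] top497,270 [ 0.292 -0.658] top437,293 [ 0.237 -0.498] hood [ 0.642 -0.323]
0.1 scene455,167 [ 0.961 -0.447] top470,193 [ 0.474 -0.547] top497,270 [ 0.294 -0.599] top437,293 [ 0.244 -0.453] hood [ 0.613 -0.294]
0.2 scene455,167 [ 0.783 -0.482] top470,193 [ 0.458 -0.494] top497,270 [ 0.296 -0.54 ] top437,293 [ 0.25  -0.409] hood [ 0.583 -0.265]
0.3 scene455,167 [ 0.605 -0.518] top470,193 [ 0.443 -0.44 ] top497,270 [ 0.298 -0.481] top437,293 [ 0.257 -0.364] hood [ 0.554 -0.236]
0.4 scene455,167 [ 0.428 -0.554] top470,193 [ 0.427 -0.386] top497,270 [ 0.3   -0.422] top437,293 [ 0.264 -0.32 ] hood [ 0.525 -0.207]
0.5 scene455,167 [ 0.25 -0.59] top470,193 [ 0.411 -0.332] top497,270 [ 0.302 -0.364] top437,293 [ 0.271 -0.275] hood [ 0.495 -0.178]
basket centre in scene [[330.6558745  247.76161099]]
(array([ 499.7, -279.4]), array([218. , 132.9]), 85.66)
now [0.4651 0.0127 0.1512] [1.7999e+02 6.0000e-02 1.6375e+02] t 5.0833 | cmd [-0.1119 -0.2733  0.0013] [ 2.000e-04  2.200e-03 -3.718e-01]
```

Monitor (y ≈ -0.5) and bath (x ≥ 0.58) are clear of the path. The scene view puts the basket floor centre at about (0.50, -0.279), agreeing with the top view. Transit.

{"api": "move_arm", "payload": {"targets": [[-0.004,-0.01,0,0,0,-0.02],[-0.012,-0.03,0,0,0,-0.06],[-0.024,-0.059,0,0,0,-0.1],[-0.037,-0.09,0,0,0,-0.14],[-0.05,-0.122,0,0,0,-0.18]]}}

```text
time_s: 5.5
ee_pos: [0.4787, -0.1196, 0.1498]
eef_rot: [-3.142, 0.0, 2.954]
force: [0.5, 0.7, -2.4]
grip_width: 0.0115
```

```bash
python3 - <<'E'
from h import *
from station import ctrl
o=ctrl.get_obs();go(o,[.497,-.280,.15],174.9);print(o['force'],o['grip_width'],o['qpos'])
E
```

```text
now [ 0.4787 -0.1196  0.1498] [-1.8000e+02  2.0000e-02  1.6926e+02] t 5.5 | cmd [-4.790e-02 -1.542e-01 -1.000e-04] [-1.000e-04  7.000e-04 -1.881e-01]
[ 0.45284807  0.73716091 -2.35967289] 0.011489379521559713 [-3.19121214e-01  2.29948732e-01  1.74546893e+00  3.80535327e-05
  1.16582326e+00 -1.70241003e+00]
```

{"api": "move_arm", "payload": {"targets": [[-0.01,-0.032,0,0,0,-0.04],[-0.019,-0.062,0,0,0,-0.08],[-0.029,-0.092,0,0,0,-0.12],[-0.038,-0.121,0,0,0,-0.16],[-0.044,-0.142,0,0,0,-0.188]]}}

```text
time_s: 5.92
ee_pos: [0.495, -0.2685, 0.1495]
eef_rot: [-3.141, -0.0, 3.051]
force: [0.1, -0.3, -2.7]
grip_width: 0.0116
```

{"api": "move_arm", "payload": {"targets": [[-0.002,-0.006,0,0,0,0],[-0.004,-0.012,0,0,0,0],[-0.004,-0.012,0,0,0,0],[-0.004,-0.012,0,0,0,0],[-0.004,-0.012,0,0,0,0]]}}

```text
time_s: 6.33
ee_pos: [0.4982, -0.2774, 0.1493]
eef_rot: [3.141, -0.0, 3.051]
force: [0.1, -0.3, -2.1]
grip_width: 0.0116
```

```bash
python3 - <<'E'
from h import *
from station import ctrl
i=ctrl.camera_info("wrist"); im=ctrl.camera("wrist")[:,:,::-1]; t=ctrl.camera("top")[:,:,::-1]
cv2.imwrite("pics/w4.png",np.hstack([cv2.resize(im,None,fx=.75,fy=.75),cv2.resize(t[120:264,260:440],(360,288))]))
o=ctrl.get_obs();go(o,[.497,-.280,.019],174.9);print(o['force'],o['grip_width'])
E
```

```text
now [ 0.4983 -0.2776  0.1494] [1.8000e+02 1.0000e-02 1.7484e+02] t 6.4333 | cmd [ 0.001  -0.0025  0.1304] [ 0.      0.0002 -0.0021]
[ 0.47430977 -0.50190235 -2.53359519] 0.011718703456318088
```

View pics/w4.png

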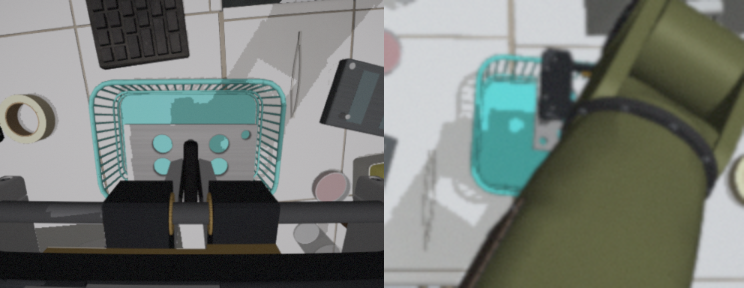

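The wrist view shows the mask level and square over the basket: rim columns 90–285, plate 123–258. I'll lower it; contact is expected at TCP z ≈ 0.017.

{"api": "move_arm", "payload": {"targets": [[0,-0.001,0.008,0,0,0],[0.001,-0.002,0.025,0,0,0],[0.001,-0.002,0.045,0,0,0],[0.001,-0.002,0.065,0,0,0],[0.001,-0.002,0.08,0,0,0]]}}

```text
time_s: 6.85
ee_pos: [0.4964, -0.2798, 0.0671]
eef_rot: [3.141, -0.001, 3.051]
force: [0.8, -0.2, -2.4]
grip_width: 0.0115
```

{"api": "move_arm", "payload": {"targets": [[0,0,0.012,0,0,0],[0,0,0.022,0,0,0],[0,0,0.031,0,0,0],[0,0,0.038,0,0,0],[0,0,0.042,0,0,0]]}}

```text
time_s: 7.27
ee_pos: [0.4969, -0.2803, 0.0265]
eef_rot: [3.141, -0.0, 3.051]
force: [-0.4, 0.5, -1.6]
grip_width: 0.0122
```

{"api": "move_arm", "payload": {"targets": [[0,0,0.002,0,0,0],[0,0,0.004,0,0,0],[0,0,0.006,0,0,0],[0,0,0.008,0,0,0],[0,0,0.009,0,0,0]]}}

```text
time_s: 7.68
ee_pos: [0.497, -0.2804, 0.0182]
eef_rot: [-3.141, 0.0, 3.051]
force: [0.1, -0.8, -3.0]
grip_width: 0.0121
```

{"api": "move_arm", "payload": {"targets": [[0,0,0.0003,0,0,0],[0,0,0.0006,0,0,0],[0,0,0.001,0,0,0],[0,0,0.001,0,0,0],[0,0,0.001,0,0,0]]}}

```text
time_s: 8.1
ee_pos: [0.497, -0.2804, 0.0172]
eef_rot: [-3.142, 0.0, 3.051]
force: [-0.3, 0.7, -3.4]
grip_width: 0.0116
```

{"api": "move_arm", "payload": {"targets": [[0,0,0.0003,0,0,0],[0,0,0.0006,0,0,0],[0,0,0.0006,0,0,0],[0,0,0.0006,0,0,0],[0,0,0.0006,0,0,0]]}}

```text
time_s: 8.52
ee_pos: [0.497, -0.2804, 0.0172]
eef_rot: [-3.141, 0.0, 3.051]
force: [-3.6, 2.9, 5.5]
grip_width: 0.0117
```

{"api": "move_arm", "payload": {"targets": [[0,0,0.0003,0,0,0],[0,0,0.0006,0,0,0],[0,0,0.0006,0,0,0],[0,0,0.0006,0,0,0],[0,0,0.0006,0,0,0]]}}

```text
time_s: 8.93
ee_pos: [0.4971, -0.2804, 0.0172]
eef_rot: [-3.141, 0.0, 3.051]
force: [-6.5, 4.1, 12.2]
grip_width: 0.0116
```

Contact at z = 0.0172, as expected. I'll relieve the press and then release.

{"api": "move_arm", "payload": {"targets": [[0,0,-0.0004,0,0,0],[0,0,-0.0008,0,0,0],[0,0,-0.0008,0,0,0],[0,0,-0.0008,0,0,0],[0,0,-0.0008,0,0,0]]}}

```text
time_s: 9.35
ee_pos: [0.497, -0.2804, 0.0172]
eef_rot: [-3.141, 0.0, 3.051]
force: [-3.2, 1.9, 6.4]
grip_width: 0.012
```

{"api": "move_arm", "payload": {"targets": [[0,0,0,0,0,0],[0,0,0,0,0,0],[0,0,0,0,0,0],[0,0,0,0,0,0],[0,0,0,0,0,0]], "fingers": 0.0}}

```text
time_s: 9.77
ee_pos: [0.497, -0.2804, 0.0167]
eef_rot: [-3.142, 0.0, 3.051]
force: [0.9, -0.1, 0.3]
grip_width: 0.0418
```

{"api": "move_arm", "payload": {"targets": [[0,0,0,0,0,0],[0,0,0,0,0,0],[0,0,0,0,0,0],[0,0,0,0,0,0],[0,0,0,0,0,0]]}}

```text
time_s: 10.18
ee_pos: [0.497, -0.2804, 0.0168]
eef_rot: [-3.142, 0.0, 3.051]
force: [-0.9, 0.6, -0.3]
grip_width: 0.0469
```

Released. Now straight up, then back toward the left, clear of the cameras' view.

{"api": "move_arm", "payload": {"targets": [[0,0,-0.008,0,0,0],[0,0,-0.025,0,0,0],[0,0,-0.05,0,0,0],[0,0,-0.075,0,0,0],[0,0,-0.1,0,0,0]]}}

```text
time_s: 10.6
ee_pos: [0.4968, -0.2803, 0.1185]
eef_rot: [-3.142, 0.0, 3.051]
force: [-0.4, -0.3, -0.7]
grip_width: 0.047
```

{"api": "move_arm", "payload": {"targets": [[0,0,-0.025,0,0,0],[0,0,-0.05,0,0,0],[0,0.02,-0.07,0,0,0],[0,0.05,-0.08,0,0,0],[0,0.08,-0.085,0,0,0]]}}

```text
time_s: 11.02
ee_pos: [0.5044, -0.2003, 0.2043]
eef_rot: [-3.14, 0.003, 3.049]
force: [0.3, 0.3, -0.8]
grip_width: 0.0472
```

{"api": "move_arm", "payload": {"targets": [[0,0.03,0,0,0,0],[0,0.06,0,0,0,0],[0,0.09,0,0,0,0],[0,0.12,0,0,0,0],[0,0.14,0,0,0,0]]}}

```text
time_s: 11.43
ee_pos: [0.5169, -0.059, 0.2026]
eef_rot: [3.141, 0.001, 3.052]
force: [0.6, -0.3, 0.2]
grip_width: 0.0468
```

```bash
python3 - <<'E'
from h import *
from station import ctrl
w=ctrl.camera("wrist")[:,:,::-1]; t=ctrl.camera("top")[:,:,::-1]; s=ctrl.camera("scene")[:,:,::-1]
cv2.imwrite("pics/f1.png",np.vstack([np.hstack([cv2.resize(t[130:250,100:420],(480,180)),cv2.resize(s[180:300,260:420],(240,180))]),cv2.resize(w,(720,400))]))
o=ctrl.get_obs();go(o,[.497,-.280,.2],174.9);print(o['force'],o['grip_width'])
E
```

```text
now [ 0.517  -0.0603  0.2024] [-1.7999e+02  4.0000e-02  1.7491e+02] t 11.5833 | cmd [ 0.0004 -0.2206  0.0024] [-0.0002  0.0013  0.0004]
[-0.53988642 -0.45649736 -0.32236047] 0.04688883419321815
```

View pics/f1.png

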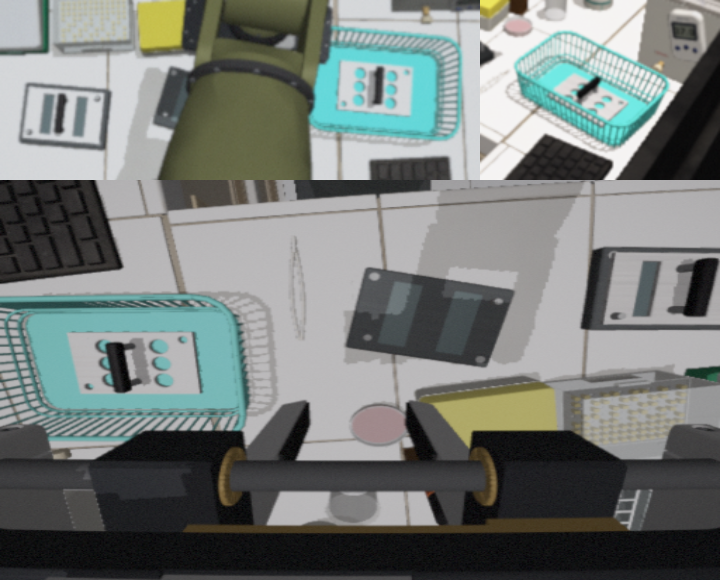

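The hole mask lies flat on the basket floor (composite (375,88) and (135,362)). Its fixture is empty and the slot mask is undisturbed at (65,115).

```bash
python3 -c "
from station import ctrl
print(ctrl.hand_in())"
```

```text
the job is handed in; nothing more can be done
None
```

The round-hole mask now lies flat on the floor of the teal basket, and I handed the job in at about 11.6 s.

- **Lift:** I gripped the mask by its handle, with the fingers closed to 12.0 mm on the 12 mm bar. It came level and straight up off the dowels, with only about 2–3 N on the wrist.
- **Placing:** The mask touched the basket floor at TCP z 0.0172 m, as predicted. The highest press I read was about 12 N; I eased it to about 6 N before opening the fingers.
- **Last checks:** The final pictures from the top, scene and wrist cameras show:
  - the mask lying flat inside the basket walls
  - its fixture empty
  - the slot mask still on its own fixture

When I handed in, the gripper was clear of everything and the wrist force was close to zero. The different camera measurements of the handle and basket agreed within 2 to 5 mm, and no check failed.

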